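# Dust and level a specimen mount in the hand press

## Robot

A 7-joint arm with a two-finger parallel gripper is mounted at the origin on the work surface. World frame = base frame: x ahead of the robot, y to its left, z up, the work surface at z = 0. Lengths are in m, angles in rad, forces in N, time in s.
With the tool pointing down it reaches from about 0.4 to 0.9 m from the base axis. Payload 5.5 kg.
Tool frame: the origin (TCP) lies at the very end of the fingers, on their centre line; the grasp point (between the pads) lies 19 mm behind it (robot.grip_point_offset is the distance from the TCP to the grasp point, in m); z points along the fingers, y is the direction in which the jaws open and shut (so a half turn about z gives the same grasp; the last joint's range is limited). The gripper opens to 85 mm and grips with 20 to 120 N. Pads are 22 mm wide; open, the fingers measure 114 mm over their backs; the gripper's body (76 mm by 85 mm) begins 54 mm behind the grasp point. The pads swing forward as they close: fully open they stand 13 mm farther back than shut.
Start: joints at [1.585, 0.501, -0.427, 1.55, 0.221, 1.138, -0.21], TCP at [0.16, -0.63, 0.231] pointing down, gripper open.
Joint ranges: [-2.88, 2.88], [-0.31, 2.03], [-1.54, 1.56], [0.2, 2.42], [-1.41, 4.55], [0.19, 2.02], [-2.57, 2.57]. Speed limits (rad/s): [2.57, 2.57, 3.14, 3.14, 3.14, 3.14, 3.14].

## Interface

Orientations are given as a unit quaternion [w, x, y, z].
In Python, from station import robot gives the robot as it stands. The module is installed in compiled form; this text tells all that it offers.
- The arm moves only by the shell command python3 -m handwheel 'ROWS'. ROWS is JSON, a list of rows, each an object with "jaw": the opening, from -1 (shut) to 1 (fully open); "offset": the shift along the tool's x, y, z in units of 30 mm (1.0 is 30 mm), a list of three; "rot": the turn, a rotation vector about the tool's x, y, z in units of 8 degrees (1.0 is 8 degrees), a list of three. A call has 1 to 5 rows; each row shifts and turns the commanded pose from where the row before left it, along the tool's axes as they then stand; what a row does not reach is not made up. A row lasts 1/10 s, in which the tool goes at most 50 mm and 8.59 degrees, less where a joint would pass 70% of its speed; a pose out of reach is approached as far as the arm can. A call is refused whole if a number of a shift passes 1 or a number of a turn 1, either way. A call with a gripper value outside its range is refused whole. The fingers move at their own pace and stop on an object; the grip force is fixed at half the most. Time passes only in rows, so rows that do not move let the fingers close. It gives the time, the measured TCP pose, the force and the opening at its end, in the units of the state.
- robot.sense(): the state, without advancing time (a new reading comes with each control period).
- robot.read_camera(name): name is "scene" or "top"; returns a dict with "image" (420x560x3 uint8, red, green, blue), "camera_matrix" (3x3 intrinsics, pixels), "dist" ([k1, k2, p1, p2, k3] as OpenCV has them; the pictures are not rectified), "view" (4x4, takes a point from world to camera coordinates). Camera axes: x right, y down, z forward; pixel columns grow to the right and rows downward; lengths in m; the calibration is good to about 2 mm. A picture is of the moment at which its call begins. There is no depth.
- robot.finish_job(): hands the job in, once; it reports no verdict.
The state is a dict: "t": time; "qpos": joint angles; "joint_vel": joint speeds; "joint_efforts": joint torques, N m; "eef_pos": TCP position; "tool_rot": TCP orientation; "ft_force": force on the tool from outside, world axes, zero at the start; "moment": the same for the moment, N m; "gripper_width": finger opening in m.
Only numpy, scipy, OpenCV 4.12 (cv2) and the standard library are available. Lean on these libraries where they do the work, as an engineer would, in place of code of your own. Each camera call takes 0.05 s, during which the arm holds its last target. There are 200 camera calls.

## Task

Get the specimen mount with the red puck ready for the microscope: lay it centred on the anvil of the hand press, with its plate running across the press between the two scribed lines, and let go of it. Then blow it clean by pressing the white cap of the yellow duster can fully down and letting it spring back, and after that swing the press lever down to its stop, keep it there for about a second and let it return fully open. Leave the mount lying on the anvil and do not shift the green mount, the dishes, the oil bottle, the jar or the hex key.

Things in the scene. Friction and masses are not known exactly. Their poses are not given: they have to be found in the camera images.
- mount_red: The mount to be worked on (loose, 70 g): a dark steel plate 76 x 26 x 5 mm (long side along its x, short along its y) with a red round resin puck, 30 mm in diameter, standing 16 mm high on the middle of the plate; 21 mm high in all. Origin at the centre of the plate's underside, z up. Grip it by the puck, in any direction. It starts in one of four places to the left or right of the press.
- mount_green: The same kind of mount with a green puck: a bystander, to be left alone. Origin at the centre of its underside, long side along x.
- dish_amber: Clear closed petri dish, 62 mm in diameter, 15 mm high, with an amber spot: a bystander. Origin at the centre of its underside.
- dish_blue: Clear closed petri dish, 62 mm in diameter, 15 mm high, with a blue spot: a bystander. Origin at the centre of its underside.
- oil: Small brown dropper bottle, 28 mm in diameter, 65 mm high, standing to the left of the press: a bystander. Origin at the centre of its underside.
- hexkey: Dark L-shaped hex key lying flat on the table between the robot and the press, arms 90 and 26 mm, 6 mm thick: a bystander. Origin at the middle of the long arm, which lies along its x.
- jar: White jar with a green lid, 40 mm in diameter, 55 mm high, to the left of the press and nearer the robot: a bystander. Origin at the centre of its underside.
- lens_stand: Magnifier stand fixed to the table behind the press on the left, an obstacle: dark foot 70 mm in diameter, thin post, black ring 56 mm across, 178 mm high. Origin at the centre of its foot.
- reagent: Brown bottle, 60 mm in diameter, 130 mm high, fixed to the table behind the duster can on the right: an obstacle. Origin at the centre of its underside.
- press: Hand levelling press, fixed to the table: grey base plate 12 mm thick, 200 mm along its x (from -65 to +135 mm) and 150 mm along its y. Origin on the table under the anvil's centre; its x points from the anvil to the lever's hinge (roughly away from the robot), y across. The hinge carriers stand at x = 95 mm, y = -66 to -58 and +58 to +66 mm, up to 72 mm high.
- anvil_top (a point): Centre of the top of the anvil, 30 mm above the table: a flat bright steel block 56 mm along the press's x, 96 mm along its y. Two black lines, 31 mm apart, run along the press's y, one either side of where the plate lies: the mount's long side (its x) lies parallel to the press's y, either way round. Axes as the press.
- press_hinge (a point): Middle of the lever's hinge axis, 60 mm above the table, 95 mm from the anvil's centre along the press's +x; the axis is parallel to the press's y. Axes as the press.
- lever (a joint): Angle of the press lever (rad): 0 = open, at rest, standing up and leaning back 12 degrees away from the anvil (102 degrees above level); 1.78 = at its stop, level over the anvil, pointing to the press's -x. A spring returns it to 0; at the handle it takes about 1.5 N at the start, 10 N at the stop. Two blue arms, 95 mm apart inside, carry the handle and, 95 mm from the hinge, the pad's crossbar.
- lever_handle (a point): Middle of the handle: red round bar 16 mm in diameter, parallel to the press's y, 95 mm long between the arms, 175 mm from the hinge axis. Open: 231 mm above the table, 36 mm beyond the hinge; at the stop: 60 mm above the table, 80 mm from the anvil's centre towards press -x. Pinch it from above, fingers closing along press x; it turns between the pads as the lever swings.
- press_pad: Black rubber pad, 36 mm in diameter, on a spring (travel 6 mm) under the lever's crossbar. With the lever at its stop it presses on the puck with about 7 N. Origin on the pad's axis, 13 mm above its pressing face.
- duster: Yellow duster can, 48 mm in diameter, fixed upright in a black stand 70 x 70 x 10 mm on the press's right (its -y side), its red nozzle pointing at the anvil. Origin on the table under the can's axis.
- nozzle_top (a point): Centre of the top of the can's white sprung cap, 28 mm in diameter; 150 mm above the table when up.
- nozzle (a joint): How far the cap is pressed down (m): 0 = up, 0.006 = fully down (about 5 N). It springs back.
Not all that is in view belongs to the job. What is shaped like the mount_red but blue or turquoise is not meant.

How it is judged:
By the outcome, as a careful person would: the job done as asked, in the order asked, and still so for the second after the job is handed in, with the robot touching nothing.
It also fails if it takes over 72 s, if anything falls off the work surface, if the arm or the gripper's body presses on something with over 40 N, if the wrist force passes 120 N, or if a joint passes its speed limit or range.

## Working session

There is one attempt and no reset: what is moved stays moved. The work goes in short steps, Python scripts to look and compute and a shell command to move; the robot and the scene stay as the last step left them, time stands still between calls to the robot, and variables do not carry over. Pictures are saved under pics/ and viewed, about 8 in all and at most 12, crops included, and the job is handed in when it is done.

```bash
mkdir -p pics; cat > h.py <<'E'
import numpy as np, cv2
from station import robot
def cam(n):
    c=robot.read_camera(n); return {k:np.array(v) for k,v in c.items()}
def ray(c,uv):
    p=cv2.undistortPoints(np.array([[uv]],float),c['camera_matrix'],c['dist'])[0,0]
    R=c['view'][:3,:3];t=c['view'][:3,3]
    return -R.T@t, R.T@np.array([p[0],p[1],1])
def onz(c,uv,z):
    o,d=ray(c,uv); return o+d*(z-o[2])/d[2]
def proj(c,P):
    R=c['view'][:3,:3];t=c['view'][:3,3]
    return cv2.projectPoints(np.array(P,float).reshape(-1,1,3),cv2.Rodrigues(R)[0],t,c['camera_matrix'],c['dist'])[0].reshape(-1,2)
E
python3 - <<'E'
from h import *
for n in('scene','top'):
    c=cam(n); cv2.imwrite(f'pics/{n}0.png',cv2.resize(c['image'],(784,588))[:,:,::-1] )
    print(n,np.round(-c['view'][:3,:3].T@c['view'][:3,3],3),np.round(c['view'][:3,:3],2).tolist())
s=robot.sense();print({k:np.round(v,3).tolist() for k,v in s.items()},robot.grip_point_offset)
E
```

```text
scene [1.018 0.677 1.123] [[-0.82, 0.58, 0.01], [0.43, 0.61, -0.66], [-0.39, -0.54, -0.75]]
top [0.409 0.01  1.282] [[-0.03, -1.0, -0.0], [-1.0, 0.03, -0.08], [0.08, 0.0, -1.0]]
{'t': 0.1, 'qpos': [1.585, 0.502, -0.427, 1.551, 0.221, 1.138, -0.21], 'joint_vel': [-0.001, -0.003, -0.002, -0.003, 0.001, 0.0, 0.001], 'joint_efforts': [-0.011, -57.082, -5.839, -28.175, 0.011, 0.005, 0.0], 'eef_pos': [0.16, -0.629, 0.23], 'tool_rot': [-0.001, 0.992, 0.124, -0.0], 'ft_force': [0.693, 0.38, -0.122], 'moment': [-0.009, 0.047, -0.031], 'gripper_width': 0.085} 0.0187
```

View pics/scene0.png

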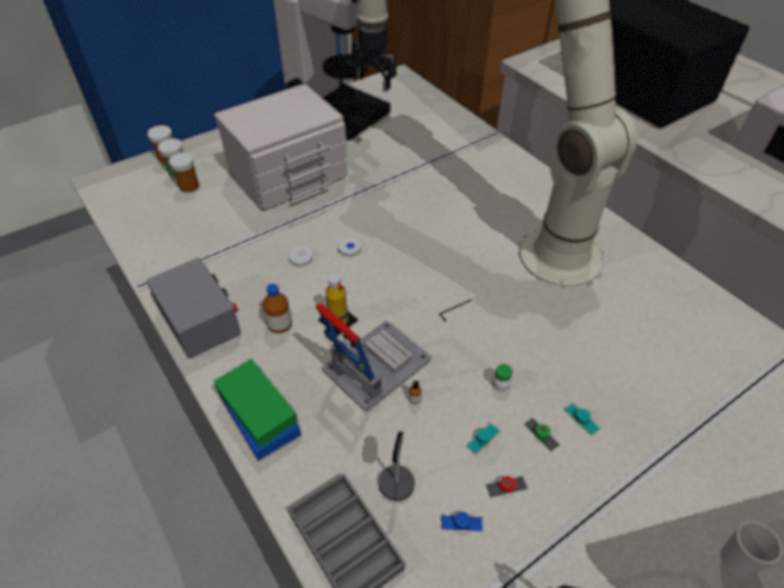

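View pics/top0.png

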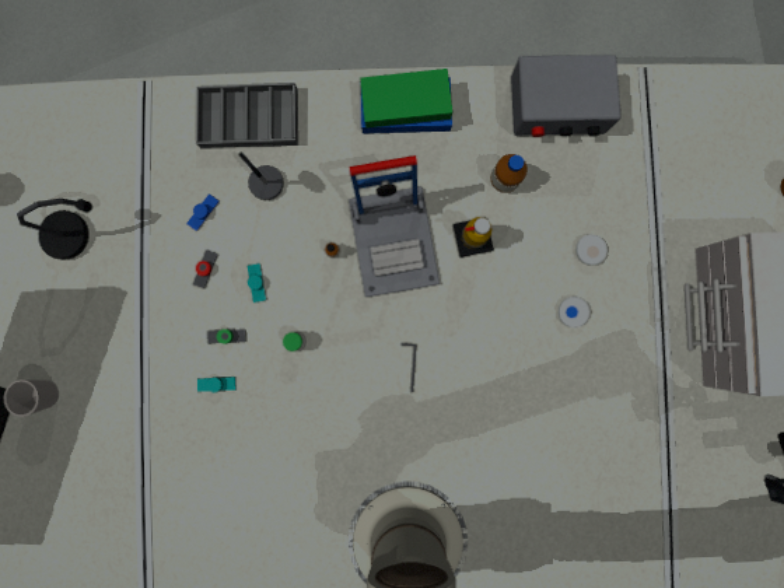

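The top view (784-px scale) shows these mount-shaped objects: blue (203,212), red on a dark plate (203,268), turquoise (257,282) and (216,384), and green on a dark plate (225,336). Only (203,268) fits mount_red. The anvil is at (398,257), the handle at (384,165) and the cap at (482,226). Next I'll measure these and take a crop to confirm.

```bash
cat >> h.py <<'E'
def blobs(c,lo,hi,mn=15):
    h=cv2.cvtColor(c['image'],cv2.COLOR_RGB2HSV); m=cv2.inRange(h,np.array(lo),np.array(hi))
    n,l,s,ce=cv2.connectedComponentsWithStats(m)
    return [(int(s[i,4]),s[i,:4].tolist(),ce[i]) for i in range(1,n) if s[i,4]>=mn],l,m
def red(c,mn=15):
    h=cv2.cvtColor(c['image'],cv2.COLOR_RGB2HSV)
    m=cv2.inRange(h,(0,140,70),(6,255,255))|cv2.inRange(h,(172,140,70),(180,255,255))
    n,l,s,ce=cv2.connectedComponentsWithStats(m)
    return [(int(s[i,4]),s[i,:4].tolist(),ce[i]) for i in range(1,n) if s[i,4]>=mn],l
def tri(c1,u1,c2,u2):
    o1,d1=ray(c1,u1);o2,d2=ray(c2,u2)
    a=np.linalg.lstsq(np.c_[d1,-d2],o2-o1,rcond=None)[0]
    p,q=o1+a[0]*d1,o2+a[1]*d2
    return (p+q)/2,np.linalg.norm(p-q)
E
python3 - <<'E'
from h import *
T=cam('top');S=cam('scene')
for n,c in(('top',T),('scene',S)):
    print(n)
    for a,b,ce in red(c)[0]: print(a,b,np.round(ce,1))
# dark plate near red top
im=T['image']; 
a=cv2.resize(im[170:215,125:190],None,fx=6,fy=6,interpolation=cv2.INTER_CUBIC)
b=cv2.resize(im[105:215,245:360],None,fx=5,fy=5,interpolation=cv2.INTER_CUBIC)[:, :]
s=S['image'][190:300,215:315]; s=cv2.resize(s,None,fx=4,fy=4,interpolation=cv2.INTER_CUBIC)
cv2.imwrite('pics/c1.png',a[:,:,::-1])
W=np.zeros((560,800,3),np.uint8); W[:270,:390]=a; W[:550,:0]=0
b=cv2.resize(b,(410,392)); W[:392,390:800]=b; W[280:560,0:255]=cv2.resize(s,(255,280))
cv2.imwrite('pics/c1.png',W[:,:,::-1])
g=cv2.cvtColor(im,cv2.COLOR_RGB2GRAY)
print(g[165:220:2,135:160:1].tolist()[0][:3])
m=np.zeros_like(g); m[172:212,132:158]=1
h=cv2.cvtColor(im,cv2.COLOR_RGB2HSV)
d=((g<95)&(m>0)).astype(np.uint8)
n,l,st,ce=cv2.connectedComponentsWithStats(d); i=1+np.argmax(st[1:,4])
ys,xs=np.where(l==i); r=cv2.minAreaRect(np.c_[xs,ys].astype(np.float32)); print(st[i],r)
bx=cv2.boxPoints(r); P=np.array([onz(T,q,0.005) for q in bx]);print(P.round(3).tolist(),P.mean(0).round(4))
print('puck',onz(T,ce[i],0.02))
# anvil bright
d=((g>0)).astype(np.uint8)
print('anvil est',onz(T,(398/1.4,257/1.4),0.03),'cap',onz(T,(482/1.4,226/1.4),.15))
E
```

```text
top
47 [380, 90, 9, 7] [383.8  92.8]
292 [250, 111, 48, 14] [273.5 117.7]
74 [140, 186, 10, 11] [144.7 191.5]
scene
205 [226, 217, 30, 28] [240.5 230.3]
85 [357, 340, 12, 11] [362.4 345.6]
[138, 138, 136]
[138 179  18  27 280] ((145.6724090576172, 191.56898498535156), (12.4415864944458, 26.925823211669922), 21.801406860351562)
[[0.515, 0.421, 0.005], [0.585, 0.393, 0.005], [0.571, 0.36, 0.005], [0.502, 0.389, 0.005]] [0.5431 0.3906 0.005 ]
puck [0.54061385 0.38438757 0.02      ]
anvil est [0.55188577 0.00357901 0.03      ] cap [ 0.58932254 -0.14541889  0.15      ]
```

View pics/c1.png

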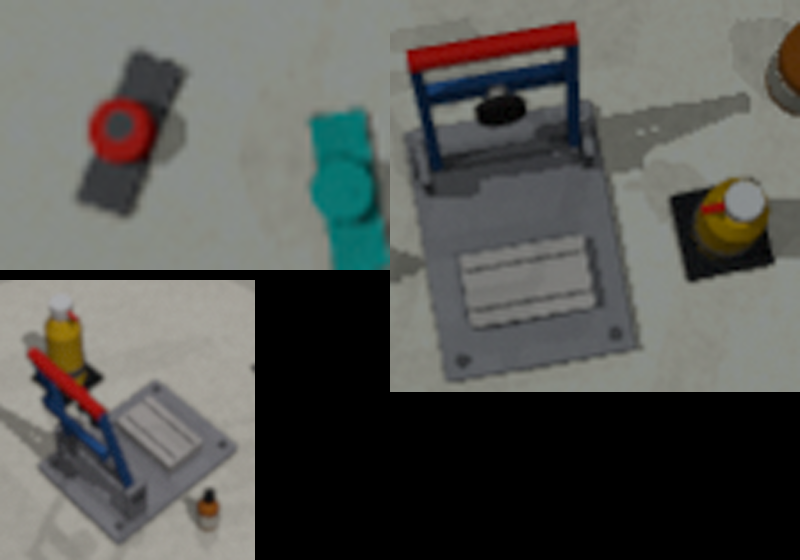

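The crop confirms the red ring puck on a dark plate, top view px about (145,191). The long side is about 25° off image vertical. Next I'll get precise poses for the anvil, handle and cap.

```bash
python3 - <<'E'
from h import *
T=cam('top');S=cam('scene');f=3.565
def deg(v): return np.degrees(np.arctan2(v[1],v[0]))
P=np.array([onz(T,np.array(q)/6+(125-.4,170-.4),.005) for q in((140,50),(187,70),(125,216),(78,198))])
print('plate',P.mean(0),np.linalg.norm(P[0]-P[1]),np.linalg.norm(P[0]-P[3]),'ang',deg(P[0]-P[3]),deg(P[1]-P[2]))
rT,lT=red(T,60);rS,lS=red(S,60)
pk=[r for r in rT if r[2][0]<200][0];ps=[r for r in rS if r[2][0]>300][0]
print('puck tri',tri(T,pk[2],S,ps[2]),onz(T,pk[2],.019),onz(S,ps[2],.019))
cir=lambda b:(b[1][0]+b[1][2]/2-.5,b[1][1]+b[1][3]/2-.5)
print('bbox centre',onz(T,cir(pk),.019))
# anvil: brightish mask in region, both views
for n,c,(x0,y0,x1,y1) in(('top',T,(258,168,310,200)),('scene',S,(260,230,298,268))):
    g=cv2.cvtColor(c['image'],cv2.COLOR_RGB2GRAY)
    r=g[y0:y1,x0:x1]; t,_=cv2.threshold(r,0,255,cv2.THRESH_OTSU)
    m=cv2.morphologyEx((r>t).astype(np.uint8),cv2.MORPH_CLOSE,np.ones((3,3)))
    k,l,s,ce=cv2.connectedComponentsWithStats(m);i=1+np.argmax(s[1:,4])
    ys,xs=np.where(l==i); hull=cv2.convexHull(np.c_[xs+x0,ys+y0].astype(np.float32))[:,0]
    H=np.array([onz(c,q,.03)[:2] for q in hull]); rr=cv2.minAreaRect((H*1000).astype(np.float32))
    bb=cv2.boxPoints(rr);print(n,'anvil',t,s[i],rr,bb.round(0).tolist())
# handle ends
ha=[r for r in rT if 200<r[2][0]<350][0];hs=[r for r in rS if r[2][0]<300][0]
def ends(l,r):
    i=l[int(round(r[2][1])),int(round(r[2][0]))];ys,xs=np.where(l==i);q=np.c_[xs,ys].astype(float);c0=q.mean(0)
    d=np.linalg.svd(q-c0,full_matrices=False)[2][0]; d*=np.sign(d[0]);s=(q-c0)@d
    return c0+d*s.min(),c0+d*s.max(),c0
eT,eS=ends(lT,ha),ends(lS,hs)
print('handle mid',tri(T,eT[2],S,eS[2]),'ends',[tri(T,eT[1-i],S,eS[i])[0].round(3) for i in(0,1)],[tri(T,eT[i],S,eS[i])[0].round(3) for i in(0,1)])
for e in eT: print(onz(T,e,.231).round(4))
# cap
for n,c,b in(('top',T,(325,145,360,180)),('scene',S,(225,190,255,225))):
    im=c['image'].copy();h=cv2.cvtColor(im,cv2.COLOR_RGB2HSV);m=(h[...,1]<60)&(h[...,2]>165);z=np.zeros_like(m);z[b[1]:b[3],b[0]:b[2]]=1;m&=z
    k,l,s,ce=cv2.connectedComponentsWithStats(m.astype(np.uint8));i=1+np.argmax(s[1:,4]);print(n,'cap',s[i],ce[i],onz(c,ce[i],.15))
E
```

```text
plate [0.54220077 0.38772405 0.005     ] 0.024328323797241206 0.07446154638720302 ang -23.288393353802814 -23.63167870684695
puck tri (array([0.54213839, 0.39194292, 0.01134351]), np.float64(0.0016695603602412143)) [0.54192138 0.38904054 0.019     ] [0.54477434 0.39444883 0.019     ]
bbox centre [0.54321349 0.38968141 0.019     ]
top anvil 103.0 [  7   3  37  25 689] ((552.568115234375, 7.783405303955078), (55.7449836730957, 94.72315979003906), 8.004349708557129) [[518.0, 51.0], [532.0, -43.0], [587.0, -35.0], [574.0, 59.0]]
scene anvil 120.0 [  2   6  32  27 431] ((552.0178833007812, 9.244049072265625), (54.80044937133789, 96.06693267822266), 7.519513130187988) [[519.0, 53.0], [531.0, -42.0], [585.0, -35.0], [573.0, 60.0]]
handle mid (array([0.6828695 , 0.02638805, 0.2289487 ]), np.float64(0.0016773696921390734)) ends [array([ 0.691, -0.029,  0.232]), array([0.675, 0.081, 0.229])] [array([0.689, 0.054, 0.303]), array([ 0.677, -0.   ,  0.164])]
[0.6749 0.0805 0.231 ]
[ 0.6912 -0.029   0.231 ]
[0.683  0.0258 0.231 ]Traceback (most recent call last):
  File "<stdin>", line 32, in <module>
    return _wrapfunc(a, 'argmax', axis=axis, out=out, **kwds)
    return bound(*args, **kwds)
ValueError: attempt to get argmax of an empty sequence
```

Measurements so far:

| Item | Position (m) | Direction |
|---|---|---|
| mount_red | (0.5425, 0.389) | long axis −23.5° |
| Anvil | (0.552, 0.0085) | press yaw about 8° |
| Handle | (0.683, 0.026, 0.23) | agrees with the geometry |

These match the given sizes and heights. I'll swing over on an arc of about 0.53 m radius, clear of the lever.

```bash
cat >> h.py <<'E'
def st(msg=''):
    s=robot.sense(); w,x,y,z=s['tool_rot']
    from scipy.spatial.transform import Rotation as R
    M=R.from_quat([x,y,z,w]).as_matrix()
    print(msg,'t',round(s['t'],2),'p',np.round(s['eef_pos'],4),'yawY',round(np.degrees(np.arctan2(M[1,1],M[0,1])),2),'tilt',np.round(M[:2,2],3),'w',round(float(s['gripper_width']),4),'F',np.round(s['ft_force'],1),'q',np.round(s['qpos'],2))
    return s,M
def go(x,y,yaw=None,z=None):
    "print the tool-axis shift (30 mm units) and turn (8 deg units) to a target"
    s,M=st(); d=np.array([x,y,s['eef_pos'][2] if z is None else z])-s['eef_pos']
    print('shift now',np.round(M.T@d/.03,2))
    if yaw is not None:
        a=np.degrees(np.arctan2(M[1,1],M[0,1])); dy=(yaw-a+180)%360-180
        c,sn=np.cos(np.radians(yaw)),np.sin(np.radians(yaw))
        N=np.array([[-sn,c,0],[c,sn,0],[0,0,-1]]).T
        print('turn z',round(-dy/8,2),'shift after turn',np.round(N.T@d/.03,2))
E
python3 -m handwheel '[{"jaw":1,"offset":[0,-1,0],"rot":[0,0,0]},{"jaw":1,"offset":[0,-1,0],"rot":[0,0,0]},{"jaw":1,"offset":[0,-1,0],"rot":[0,0,0]},{"jaw":1,"offset":[0,-1,0],"rot":[0,0,0]},{"jaw":1,"offset":[1,0,0],"rot":[0,0,-0.4]}]'
python3 -m handwheel '[{"jaw":1,"offset":[1,0,0],"rot":[0,0,-0.4]},{"jaw":1,"offset":[1,0,0],"rot":[0,0,-0.4]},{"jaw":1,"offset":[1,0,0],"rot":[0,0,-0.4]},{"jaw":1,"offset":[1,0,0],"rot":[0,0,-0.4]},{"jaw":1,"offset":[1,0,0],"rot":[0,0,-0.4]}]'
python3 -c 'from h import *;go(.5425,.389,66.5)'
```

```text
t: 0.8
eef_pos: [0.154, -0.5039, 0.2307]
tool_rot: [-0.002, 0.989, 0.149, -0.002]
ft_force: [0.8, -1.0, 0.2]
gripper_width: 0.0852
t: 1.3
eef_pos: [0.2975, -0.4453, 0.2315]
tool_rot: [0.0, 0.957, 0.289, 0.0]
ft_force: [0.1, -0.1, -0.3]
gripper_width: 0.0854
 t 1.3 p [ 0.2975 -0.4453  0.2315] yawY -56.42 tilt [ 0. -0.] w 0.0854 F [ 0.1 -0.1 -0.3] q [ 1.43  0.32 -0.6   1.83  0.21  1.05 -0.24]
shift now [ 2.219e+01 -1.865e+01 -1.000e-02]
turn z -15.37 shift after turn [ 3.6  28.76  0.  ]
```

```bash
for i in 1 2 3 4 5; do python3 -m handwheel '[{"jaw":1,"offset":[1,0,0],"rot":[0,0,-0.4]},{"jaw":1,"offset":[1,0,0],"rot":[0,0,-0.4]},{"jaw":1,"offset":[1,0,0],"rot":[0,0,-0.4]},{"jaw":1,"offset":[1,0,0],"rot":[0,0,-0.4]},{"jaw":1,"offset":[1,0,0],"rot":[0,0,-0.4]}]' >/dev/null; done
python3 -c 'from h import *;go(.5425,.389,66.5)'
```

```text
t 3.8 p [0.5112 0.2115 0.2314] yawY 23.56 tilt [0. 0.] w 0.0853 F [-0.1  0.6  0.1] q [ 0.36  0.5  -1.05  1.78  0.47  1.14 -0.43]
shift now [5.01 3.32 0.  ]
turn z -5.37 shift after turn [1.4  5.84 0.  ]
```

```bash

python3 -m handwheel '[{"jaw":1,"offset":[0,0,0],"rot":[0,0,-0.9]},{"jaw":1,"offset":[0,0,0],"rot":[0,0,-0.9]},{"jaw":1,"offset":[0,0,0],"rot":[0,0,-0.9]},{"jaw":1,"offset":[0,0,0],"rot":[0,0,-0.9]},{"jaw":1,"offset":[0,0,0],"rot":[0,0,-0.9]}]' >/dev/null
python3 -m handwheel '[{"jaw":1,"offset":[0.2,1,0],"rot":[0,0,-0.9]},{"jaw":1,"offset":[0.2,1,0],"rot":[0,0,0]},{"jaw":1,"offset":[0.2,1,0.5],"rot":[0,0,0]},{"jaw":1,"offset":[0.2,1,1],"rot":[0,0,0]},{"jaw":1,"offset":[0.2,1,1],"rot":[0,0,0]}]' >/dev/null
python3 -m handwheel '[{"jaw":1,"offset":[0.4,0.84,1],"rot":[0,0,0]},{"jaw":1,"offset":[0,0,0.5],"rot":[0,0,0]},{"jaw":1,"offset":[0,0,0],"rot":[0,0,0]}]' >/dev/null
python3 - <<'E'
from h import *
go(.5425,.389,66.5,.006)
c=cam('scene')
print(proj(c,[.5425,.389,.021]))
a=c['image'][300:390,310:430];cv2.imwrite('pics/g1.png',cv2.resize(a,None,fx=5,fy=5,interpolation=cv2.INTER_CUBIC)[:,:,::-1])
E
```

```text
t 5.1 p [0.5443 0.3861 0.1084] yawY 66.75 tilt [-0.004 -0.003] w 0.0854 F [-0.3 -1.1  1.2] q [-0.02  0.87 -1.    1.58  0.79  1.14 -0.04]
shift now [0.08 0.08 3.41]
turn z 0.03 shift after turn [0.09 0.06 3.41]
[[361.62351167 343.22554243]]
```

View pics/g1.png

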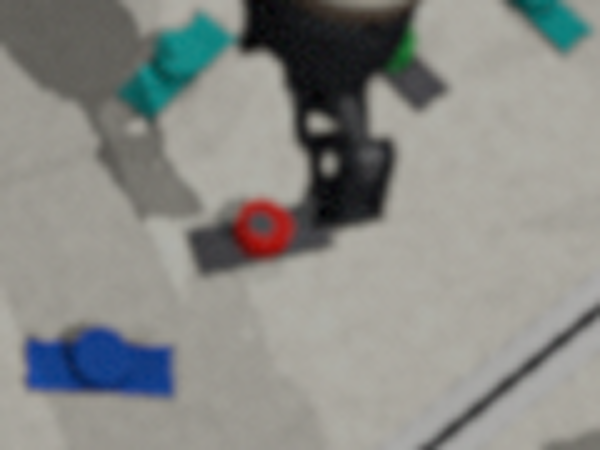

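The gripper is above the red mount (puck at crop (265,228)) and nothing is in the way. Descending and closing.

```bash

python3 -m handwheel '[{"jaw":1,"offset":[0.05,0.1,0.8],"rot":[0,0,0]},{"jaw":1,"offset":[0,0,0.9],"rot":[0,0,0]},{"jaw":1,"offset":[0,0,0.9],"rot":[0,0,0]},{"jaw":1,"offset":[0,0,0.6],"rot":[0,0,0]},{"jaw":1,"offset":[0,0,0.25],"rot":[0,0,0]}]'
python3 -m handwheel '[{"jaw":-1,"offset":[0,0,0],"rot":[0,0,0]},{"jaw":-1,"offset":[0,0,0],"rot":[0,0,0]},{"jaw":-1,"offset":[0,0,0],"rot":[0,0,0]},{"jaw":-1,"offset":[0,0,0],"rot":[0,0,0]},{"jaw":-1,"offset":[0,0,0],"rot":[0,0,0]}]'
python3 -m handwheel '[{"jaw":-1,"offset":[0,0,0],"rot":[0,0,0]},{"jaw":-1,"offset":[0,0,0],"rot":[0,0,0]},{"jaw":-1,"offset":[0,0,0],"rot":[0,0,0]},{"jaw":-1,"offset":[0,0,0],"rot":[0,0,0]}]'
python3 -c 'from h import *;st()'
```

```text
t: 5.65
eef_pos: [0.5466, 0.3885, 0.0071]
tool_rot: [0.0, 0.203, 0.979, -0.001]
ft_force: [0.3, 1.0, -0.1]
gripper_width: 0.0851
t: 6.15
eef_pos: [0.5466, 0.3911, 0.0095]
tool_rot: [0.001, 0.202, 0.979, 0.001]
ft_force: [-0.9, -1.0, 5.7]
gripper_width: 0.0272
t: 6.55
eef_pos: [0.5466, 0.3911, 0.0095]
tool_rot: [0.001, 0.202, 0.979, 0.001]
ft_force: [-0.1, -1.1, 6.0]
gripper_width: 0.0269
 t 6.55 p [0.5466 0.3911 0.0095] yawY 66.65 tilt [0.002 0.001] w 0.0269 F [-0.1 -1.1  6. ] q [-0.07  0.99 -0.91  1.6   0.89  1.01 -0.11]
```

The width is 27 mm and the fingertips press on the table (+6 N), so the tips extend as they close. I'll reopen, raise about 8 mm and regrip on the puck itself.

```bash

python3 -m handwheel '[{"jaw":1,"offset":[0,0,0],"rot":[0,0,0]},{"jaw":1,"offset":[0,0,0],"rot":[0,0,0]},{"jaw":1,"offset":[0,0,0],"rot":[0,0,0]},{"jaw":1,"offset":[0,0,-0.3],"rot":[0,0,0]},{"jaw":1,"offset":[0,0,0],"rot":[0,0,0]}]'
python3 -m handwheel '[{"jaw":-1,"offset":[0,0,0],"rot":[0,0,0]},{"jaw":-1,"offset":[0,0,0],"rot":[0,0,0]},{"jaw":-1,"offset":[0,0,0],"rot":[0,0,0]},{"jaw":-1,"offset":[0,0,0],"rot":[0,0,0]},{"jaw":-1,"offset":[0,0,0],"rot":[0,0,0]}]'
python3 -m handwheel '[{"jaw":-1,"offset":[0,0,0],"rot":[0,0,0]},{"jaw":-1,"offset":[0,0,0],"rot":[0,0,0]}]'
python3 -c 'from h import *;st()'
```

```text
t: 7.05
eef_pos: [0.5462, 0.3911, 0.0182]
tool_rot: [0.0, 0.202, 0.979, 0.001]
ft_force: [0.3, 1.1, 0.7]
gripper_width: 0.0853
t: 7.55
eef_pos: [0.5459, 0.3904, 0.0171]
tool_rot: [0.0, 0.202, 0.979, 0.0]
ft_force: [-1.3, 0.0, 4.0]
gripper_width: 0.0255
t: 7.75
eef_pos: [0.5458, 0.3904, 0.0171]
tool_rot: [0.0, 0.202, 0.979, 0.0]
ft_force: [-0.8, 0.6, 4.3]
gripper_width: 0.0257
 t 7.75 p [0.5458 0.3904 0.0171] yawY 66.66 tilt [0. 0.] w 0.0257 F [-0.8  0.6  4.3] q [-0.07  0.98 -0.92  1.6   0.88  1.02 -0.1 ]
```

```bash

python3 -m handwheel '[{"jaw":-1,"offset":[0,0,-0.5],"rot":[0,0,0]},{"jaw":-1,"offset":[0,0,-1],"rot":[0,0,0]},{"jaw":-1,"offset":[0,0,-1],"rot":[0,0,0]},{"jaw":-1,"offset":[0,0,-1],"rot":[0,0,0]},{"jaw":-1,"offset":[0,0,0],"rot":[0,0,0]}]'
python3 - <<'E'
from h import *
st()
c=cam('scene');t=cam('top')
a=cv2.resize(c['image'][280:370,310:400],None,fx=6,fy=6,interpolation=cv2.INTER_CUBIC)
b=cv2.resize(t['image'][160:220,110:150],(240,360),interpolation=cv2.INTER_CUBIC)
W=np.zeros((540,790,3),np.uint8);W[:,:540]=a;W[:360,550:790]=b
cv2.imwrite('pics/g2.png',W[:,:,::-1])
for r in red(c)[0]:print(r)
E
```

```text
t: 8.25
eef_pos: [0.5475, 0.3929, 0.1274]
tool_rot: [0.002, 0.202, 0.979, 0.003]
ft_force: [-0.4, 0.6, -1.0]
gripper_width: 0.0258
 t 8.25 p [0.5475 0.3929 0.1274] yawY 66.66 tilt [0.006 0.005] w 0.0258 F [-0.4  0.6 -1. ] q [-0.02  0.85 -1.02  1.56  0.77  1.16 -0.04]
(205, [226, 217, 30, 28], array([240.48780488, 230.28292683]))
(28, [364, 322, 5, 11], array([365.64285714, 326.64285714]))
```

View pics/g2.png

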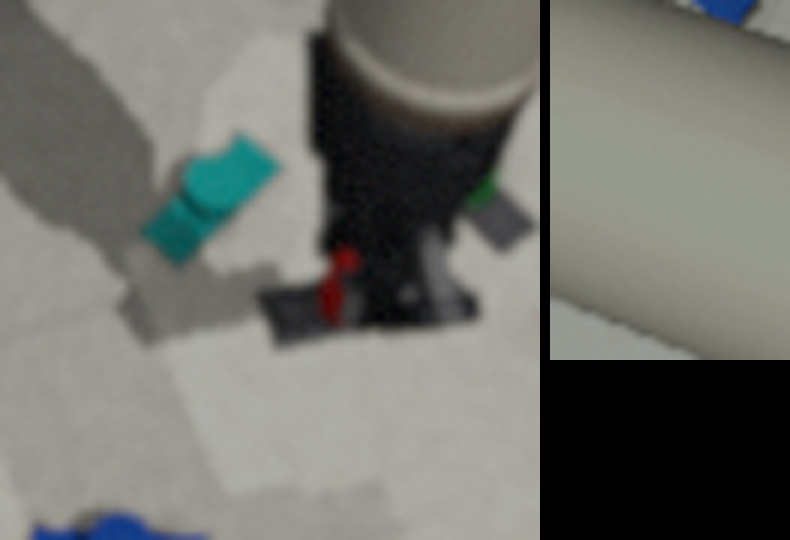

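The mount is held and hangs level: plate at crop (262–430,320) with the puck between the pads. I'll lift, turn and carry it to the anvil.

```bash

python3 -m handwheel '[{"jaw":-1,"offset":[0,0,-0.8],"rot":[0,0,0.9]},{"jaw":-1,"offset":[0,0,-0.8],"rot":[0,0,0.9]},{"jaw":-1,"offset":[0,0,-0.8],"rot":[0,0,0.9]},{"jaw":-1,"offset":[0,0,0],"rot":[0,0,0.9]},{"jaw":-1,"offset":[0,0,0],"rot":[0,0,0.9]}]' >/dev/null
python3 -m handwheel '[{"jaw":-1,"offset":[0,0,0],"rot":[0,0,0.9]},{"jaw":-1,"offset":[0,0,0],"rot":[0,0,0.9]},{"jaw":-1,"offset":[0,0,0],"rot":[0,0,0.9]},{"jaw":-1,"offset":[0,0,0],"rot":[0,0,0.1]},{"jaw":-1,"offset":[0,0,0],"rot":[0,0,0]}]'
python3 -c 'from h import *;go(.5526,.0062,8.1,.0471)'
```

```text
t: 9.35
eef_pos: [0.5454, 0.3898, 0.1927]
tool_rot: [-0.0, 0.653, 0.757, -0.001]
ft_force: [1.0, 0.3, -0.5]
gripper_width: 0.026
 t 9.35 p [0.5454 0.3898 0.1927] yawY 8.42 tilt [-0.001 -0.001] w 0.026 F [ 1.   0.3 -0.5] q [-0.1   0.69 -0.86  1.52  0.55  1.19 -0.91]
shift now [-12.68  -1.63   4.87]
turn z 0.04 shift after turn [-12.69  -1.56   4.85]
```

```bash
for i in 1 2 3; do
python3 -m handwheel '[{"jaw":-1,"offset":[-0.8,-0.1,0],"rot":[0,0,0]},{"jaw":-1,"offset":[-0.8,-0.1,0],"rot":[0,0,0]},{"jaw":-1,"offset":[-0.8,-0.1,0],"rot":[0,0,0]},{"jaw":-1,"offset":[-0.8,-0.1,0],"rot":[0,0,0]},{"jaw":-1,"offset":[-0.8,-0.1,0],"rot":[0,0,0]}]' >/dev/null; done
python3 -m handwheel '[{"jaw":-1,"offset":[-0.6,-0.1,0],"rot":[0,0,0.05]},{"jaw":-1,"offset":[0,0,0.8],"rot":[0,0,0]},{"jaw":-1,"offset":[0,0,0.9],"rot":[0,0,0]},{"jaw":-1,"offset":[0,0,0.9],"rot":[0,0,0]},{"jaw":-1,"offset":[0,0,0.5],"rot":[0,0,0]}]' >/dev/null
python3 -m handwheel '[{"jaw":-1,"offset":[0,0,0],"rot":[0,0,0]},{"jaw":-1,"offset":[0,0,0],"rot":[0,0,0]}]'
python3 - <<'E'
from h import *
go(.5526,.0062,8.1,.0471)
c=cam('scene')
a=cv2.resize(c['image'][205:285,225:325],None,fx=6,fy=6,interpolation=cv2.INTER_CUBIC)
cv2.imwrite('pics/g3.png',a[:,:,::-1])
E
```

```text
t: 11.55
eef_pos: [0.5529, 0.0098, 0.1012]
tool_rot: [-0.0, 0.657, 0.754, 0.0]
ft_force: [0.7, -1.2, -0.7]
gripper_width: 0.0257
 t 11.55 p [0.5529 0.0098 0.1012] yawY 7.93 tilt [0.    0.001] w 0.0257 F [ 0.7 -1.2 -0.7] q [ 0.57  0.61 -0.82  1.89  0.57  0.89 -0.4 ]
shift now [-0.12 -0.03  1.8 ]
turn z -0.02 shift after turn [-0.12 -0.03  1.8 ]
```

View pics/g3.png

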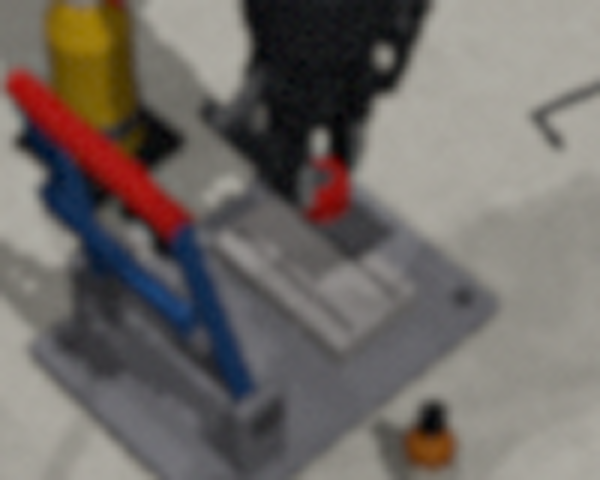

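The mount hangs above the anvil with its plate across the press and the puck at crop (325,190). Lowering it.

```bash

python3 -m handwheel '[{"jaw":-1,"offset":[-0.12,-0.03,0.5],"rot":[0,0,0]},{"jaw":-1,"offset":[0,0,0.5],"rot":[0,0,0]},{"jaw":-1,"offset":[0,0,0.4],"rot":[0,0,0]},{"jaw":-1,"offset":[0,0,0.25],"rot":[0,0,0]},{"jaw":-1,"offset":[0,0,0],"rot":[0,0,0]}]'
python3 -m handwheel '[{"jaw":-1,"offset":[0,0,0.07],"rot":[0,0,0]},{"jaw":-1,"offset":[0,0,0],"rot":[0,0,0]}]'
python3 -m handwheel '[{"jaw":-1,"offset":[0,0,0.07],"rot":[0,0,0]},{"jaw":-1,"offset":[0,0,0],"rot":[0,0,0]}]'
```

```text
t: 12.1
eef_pos: [0.551, 0.0057, 0.0497]
tool_rot: [-0.001, 0.657, 0.754, -0.001]
ft_force: [-0.5, 0.5, -0.1]
gripper_width: 0.0253
t: 12.3
eef_pos: [0.5524, 0.0058, 0.0493]
tool_rot: [0.0, 0.657, 0.754, 0.0]
ft_force: [-0.3, 0.0, -1.8]
gripper_width: 0.0258
t: 12.5
eef_pos: [0.5523, 0.0056, 0.0472]
tool_rot: [0.0, 0.657, 0.754, 0.0]
ft_force: [0.5, 0.3, -1.0]
gripper_width: 0.0257
```

```bash
for i in 1 ; do 
python3 -m handwheel '[{"jaw":-1,"offset":[0,0,0.04],"rot":[0,0,0]},{"jaw":-1,"offset":[0,0,0],"rot":[0,0,0]}]' | sed -n '2p;4p'
python3 -m handwheel '[{"jaw":-1,"offset":[0,0,0.04],"rot":[0,0,0]},{"jaw":-1,"offset":[0,0,0],"rot":[0,0,0]}]'| sed -n '2p;4p'; done
```

```text
eef_pos: [0.5524, 0.0056, 0.047]
ft_force: [-3.3, -1.3, 9.0]
eef_pos: [0.5524, 0.0056, 0.0469]
ft_force: [-6.9, -0.6, 18.9]
```

```bash

python3 -m handwheel '[{"jaw":-1,"offset":[0,0,-0.07],"rot":[0,0,0]},{"jaw":-0.1,"offset":[0,0,0],"rot":[0,0,0]},{"jaw":0.2,"offset":[0,0,0],"rot":[0,0,0]},{"jaw":0.5,"offset":[0,0,0],"rot":[0,0,0]},{"jaw":0.8,"offset":[0,0,0],"rot":[0,0,0]}]'
python3 -m handwheel '[{"jaw":0.8,"offset":[0,0,-0.5],"rot":[0,0,0]},{"jaw":0.8,"offset":[0,0,-1],"rot":[0,0,0]},{"jaw":0.8,"offset":[0,0,-1],"rot":[0,0,0]},{"jaw":0,"offset":[0,0,-1],"rot":[0,0,0]},{"jaw":-1,"offset":[0,0,-1],"rot":[0,0,0]}]' >/dev/null
python3 -m handwheel '[{"jaw":-1,"offset":[0,0,-1],"rot":[0,0,0]},{"jaw":-1,"offset":[-0.5,-0.8,-1],"rot":[0,0,0]},{"jaw":-1,"offset":[-0.8,-0.8,0],"rot":[0,0,0]},{"jaw":-1,"offset":[-0.8,-0.8,0],"rot":[0,0,0]},{"jaw":-1,"offset":[-0.8,-0.8,0],"rot":[0,0,0]}]' >/dev/null
python3 -m handwheel '[{"jaw":-1,"offset":[-0.8,-0.8,0],"rot":[0,0,0]},{"jaw":-1,"offset":[-0.8,0,0],"rot":[0,0,0]},{"jaw":-1,"offset":[-0.8,0,0],"rot":[0,0,0]},{"jaw":-1,"offset":[0,0,0],"rot":[0,0,0]}]'
python3 - <<'E'
from h import *
st()
t=cam('top');c=cam('scene')
a=cv2.resize(t['image'][130:215,245:360],None,fx=4,fy=4,interpolation=cv2.INTER_CUBIC)
b=cv2.resize(c['image'][190:270,225:310],None,fx=4,fy=4,interpolation=cv2.INTER_CUBIC)
W=np.zeros((340,800,3),np.uint8);W[:340,:460]=a;W[:320,460:800]=b
cv2.imwrite('pics/g4.png',W[:,:,::-1])
for n,q,z in(('top',t,.05),('scene',c,.05)):
    for r in red(q,12)[0]: print(n,r[0],r[1],r[2].round(1),onz(q,r[2],z).round(4))
print(proj(t,[.5523,.0085,.05]),proj(c,[.5523,.0085,.05]))
E
```

```text
t: 13.4
eef_pos: [0.5521, 0.0056, 0.0466]
tool_rot: [-0.0, 0.657, 0.754, -0.0]
ft_force: [0.4, -1.1, 0.1]
gripper_width: 0.0758
t: 14.8
eef_pos: [0.4549, -0.1719, 0.2426]
tool_rot: [0.001, 0.659, 0.752, -0.0]
ft_force: [0.2, 0.2, -0.1]
gripper_width: -0.0
 t 14.8 p [ 0.4549 -0.1719  0.2426] yawY 7.57 tilt [ 0.001 -0.002] w -0.0 F [ 0.2  0.2 -0.1] q [ 1.15  0.29 -0.98  1.93  0.27  1.07  0.19]
top 48 [380, 90, 9, 7] [383.9  92.8] [ 0.7925 -0.2755  0.05  ]
top 292 [250, 111, 48, 14] [273.5 117.7] [0.7302 0.0281 0.05  ]
top 12 [332, 162, 7, 3] [335.2 162.9] [ 0.6018 -0.1347  0.05  ]
top 87 [277, 178, 12, 11] [282.5 183.1] [0.5511 0.0085 0.05  ]
scene 206 [226, 217, 30, 28] [240.6 230.4] [ 0.6151 -0.1025  0.05  ]
scene 65 [273, 242, 9, 10] [277.  246.6] [0.557  0.0157 0.05  ]
[[282.45802473 182.62024852]] [[276.97123351 244.32404275]]
```

View pics/g4.png

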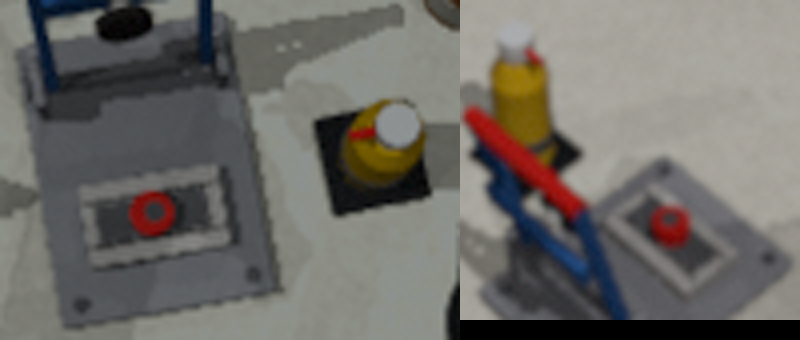

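The mount lies across the anvil, puck at top px (282.5,183.1) against the predicted anvil centre (282.5,182.6). The cap is at top px (344.1,160.6) and scene px (239,199). I'll check the plate angle and triangulate the cap.

```bash
python3 - <<'E'
from h import *
t=cam('top');c=cam('scene')
print(tri(t,(344.1,160.6),c,(238.8,199.0)),onz(t,(344.1,160.6),.15))
g=cv2.cvtColor(t['image'],cv2.COLOR_RGB2GRAY).astype(np.float32)
a=np.radians(8);ex=np.array([np.cos(a),np.sin(a),0]);ey=np.array([-np.sin(a),np.cos(a),0]);A=np.array([.5523,.0085,.033])
xs=np.arange(-32,33,2)
for y in(-32,-24,24,32):
    P=np.array([A+ex*x/1000+ey*(y+d)/1000 for d in(-2,0,2) for x in xs]);u=proj(t,P).astype(np.float32)
    v=cv2.remap(g,u[:,0].reshape(3,-1),u[:,1].reshape(3,-1),cv2.INTER_LINEAR).mean(0)
    print(y,v.round(0).astype(int).tolist())
ys=np.arange(-56,57,2)
P=np.array([A+ex*d/1000+ey*y/1000 for d in(-6,0,6) for y in ys]);u=proj(t,P).astype(np.float32)
print('along',cv2.remap(g,u[:,0].reshape(3,-1),u[:,1].reshape(3,-1),cv2.INTER_LINEAR).mean(0).round(0).astype(int).tolist())
go(.589,-.1455,8,.16)
E
```

```text
(array([ 0.59097954, -0.14467916,  0.14386412]), np.float64(0.003621591708026069)) [ 0.59140145 -0.14503949  0.15      ]
-32 [88, 81, 91, 109, 120, 118, 109, 93, 75, 67, 62, 53, 54, 54, 53, 53, 54, 55, 56, 55, 55, 57, 57, 60, 75, 98, 109, 112, 109, 102, 90, 81, 78]
-24 [82, 80, 103, 121, 128, 128, 127, 109, 84, 54, 56, 54, 52, 50, 49, 49, 48, 46, 47, 51, 55, 55, 55, 60, 85, 102, 110, 108, 109, 103, 92, 80, 79]
24 [62, 64, 90, 105, 108, 107, 106, 89, 68, 50, 51, 51, 51, 50, 50, 51, 51, 50, 50, 51, 53, 62, 66, 73, 91, 106, 113, 113, 112, 104, 92, 80, 79]
32 [65, 58, 78, 97, 107, 107, 99, 83, 59, 52, 52, 52, 51, 52, 51, 50, 51, 51, 51, 51, 53, 58, 64, 67, 82, 101, 112, 112, 108, 100, 89, 83, 81]
along [60, 52, 55, 78, 101, 114, 113, 108, 94, 72, 60, 55, 54, 54, 55, 54, 50, 44, 38, 35, 39, 44, 47, 50, 51, 50, 50, 50, 50, 51, 52, 50, 49, 48, 50, 52, 51, 51, 51, 51, 50, 51, 51, 50, 50, 53, 63, 83, 99, 108, 106, 98, 86, 83, 84, 85, 87]
 t 15.0 p [ 0.4551 -0.167   0.2422] yawY 7.96 tilt [0. 0.] w -0.0 F [-0.2  0.1 -0. ] q [ 1.14  0.29 -0.98  1.93  0.27  1.07  0.19]
shift now [0.09 4.52 2.74]
turn z -0.01 shift after turn [0.09 4.52 2.74]
```

The plate spans −39 to +38 mm along press y, so it is centred within 1 mm and runs between the lines. Now the cap at (0.591, −0.145).

```bash

python3 -m handwheel '[{"jaw":-1,"offset":[0,0.9,0],"rot":[0,0,0]},{"jaw":-1,"offset":[0,0.9,0],"rot":[0,0,0]},{"jaw":-1,"offset":[0,0.9,0],"rot":[0,0,0]},{"jaw":-1,"offset":[0,0.9,0],"rot":[0,0,0]},{"jaw":-1,"offset":[0,0.9,0],"rot":[0,0,0]}]' >/dev/null
python3 -m handwheel '[{"jaw":-1,"offset":[0.1,0.1,0.8],"rot":[0,0,0]},{"jaw":-1,"offset":[0,0,0.8],"rot":[0,0,0]},{"jaw":-1,"offset":[0,0,0.3],"rot":[0,0,0]},{"jaw":-1,"offset":[0,0,0],"rot":[0,0,0]},{"jaw":-1,"offset":[0,0,0],"rot":[0,0,0]}]' >/dev/null
python3 - <<'E'
from h import *
go(.591,-.145,8,.15)
E
```

```text
t 16.0 p [ 0.5917 -0.146   0.1858] yawY 7.89 tilt [0.001 0.   ] w -0.0003 F [-0.4 -0.1 -0.4] q [ 0.82  0.59 -0.86  1.69  0.49  1.09 -0.05]
shift now [ 0.04 -0.02  1.19]
turn z -0.01 shift after turn [ 0.04 -0.02  1.19]
```

```bash

python3 -m handwheel '[{"jaw":-1,"offset":[0,0,0.2],"rot":[0,0,0]},{"jaw":-1,"offset":[0,0,0.2],"rot":[0,0,0]}]' | sed -n '2p;4p'
python3 -m handwheel '[{"jaw":-1,"offset":[0,0,0.2],"rot":[0,0,0]},{"jaw":-1,"offset":[0,0,0],"rot":[0,0,0]}]' | sed -n '2p;4p'
python3 -m handwheel '[{"jaw":-1,"offset":[0,0,0.1],"rot":[0,0,0]},{"jaw":-1,"offset":[0,0,0],"rot":[0,0,0]}]' | sed -n '2p;4p'
python3 -m handwheel '[{"jaw":-1,"offset":[0,0,0.1],"rot":[0,0,0]},{"jaw":-1,"offset":[0,0,0],"rot":[0,0,0]}]' | sed -n '2p;4p'
```

```text
eef_pos: [0.592, -0.1467, 0.1737]
ft_force: [0.9, 0.2, 0.7]
eef_pos: [0.5906, -0.1466, 0.1658]
ft_force: [0.2, -0.1, 0.3]
eef_pos: [0.5912, -0.1464, 0.1635]
ft_force: [0.7, 0.6, 0.0]
eef_pos: [0.5912, -0.1464, 0.1605]
ft_force: [0.5, 0.2, 0.2]
```

```bash

python3 -m handwheel '[{"jaw":-1,"offset":[0,0,0.15],"rot":[0,0,0]},{"jaw":-1,"offset":[0,0,0],"rot":[0,0,0]}]' | sed -n '2p;4p'
python3 -m handwheel '[{"jaw":-1,"offset":[0,0,0.15],"rot":[0,0,0]},{"jaw":-1,"offset":[0,0,0],"rot":[0,0,0]}]' | sed -n '2p;4p'
python3 -m handwheel '[{"jaw":-1,"offset":[0,0,0.08],"rot":[0,0,0]},{"jaw":-1,"offset":[0,0,0],"rot":[0,0,0]}]' | sed -n '2p;4p'
```

```text
eef_pos: [0.5909, -0.1464, 0.1557]
ft_force: [-0.1, -1.3, -0.4]
eef_pos: [0.5909, -0.1464, 0.1512]
ft_force: [-0.2, -0.2, -0.0]
eef_pos: [0.5914, -0.1464, 0.1494]
ft_force: [0.1, -0.6, 1.2]
```

```bash

python3 -m handwheel '[{"jaw":-1,"offset":[0,0,0.1],"rot":[0,0,0]},{"jaw":-1,"offset":[0,0,0],"rot":[0,0,0]}]' | sed -n '2p;4p'
python3 -m handwheel '[{"jaw":-1,"offset":[0,0,0.1],"rot":[0,0,0]},{"jaw":-1,"offset":[0,0,0],"rot":[0,0,0]}]' | sed -n '2p;4p'
python3 -m handwheel '[{"jaw":-1,"offset":[0,0,0.06],"rot":[0,0,0]},{"jaw":-1,"offset":[0,0,0],"rot":[0,0,0]}]' | sed -n '2p;4p'
```

```text
eef_pos: [0.5916, -0.1464, 0.1465]
ft_force: [-0.8, 0.1, 3.5]
eef_pos: [0.5917, -0.1465, 0.1441]
ft_force: [-1.4, -0.1, 6.1]
eef_pos: [0.5918, -0.1464, 0.1439]
ft_force: [-5.9, -0.5, 18.1]
```

The cap bottomed out at z 0.144 with 18 N. I'll let it spring back, then rise above the handle with the jaws opening.

```bash

python3 -m handwheel '[{"jaw":-1,"offset":[0,0,0],"rot":[0,0,0]},{"jaw":-1,"offset":[0,0,0],"rot":[0,0,0]},{"jaw":-1,"offset":[0,0,-0.3],"rot":[0,0,0]},{"jaw":-1,"offset":[0,0,-0.6],"rot":[0,0,0]},{"jaw":-1,"offset":[0,0,-1],"rot":[0,0,0]}]'
python3 -m handwheel '[{"jaw":-1,"offset":[0,0,-1],"rot":[0,0,0]},{"jaw":0,"offset":[0,0,-1],"rot":[0,0,0]},{"jaw":0.4,"offset":[0,0,-1],"rot":[0,0,0]},{"jaw":0.4,"offset":[0,0,-0.6],"rot":[0,0,0]},{"jaw":0.4,"offset":[0,0,0],"rot":[0,0,0]}]' 
python3 - <<'E'
from h import *
a=np.radians(8);A=np.array([.5523,.0085]);H=A+.131*np.array([np.cos(a),np.sin(a)]);print(H)
go((H[0]+.6825)/2,(H[1]+.026)/2,8,.212)
th=np.radians(102-6*np.arange(18));X=95-175*np.cos(th);Z=60+175*np.sin(th)
print(np.c_[np.diff(X),-np.diff(Z)].__truediv__(30).round(2).tolist())
c=cam('scene');cv2.imwrite('pics/g5.png',cv2.resize(c['image'][170:270,205:325],None,fx=5,fy=5,interpolation=cv2.INTER_CUBIC)[:,:,::-1])
E
```

```text
t: 18.5
eef_pos: [0.5898, -0.1464, 0.1978]
tool_rot: [-0.002, 0.657, 0.754, -0.001]
ft_force: [0.7, -0.2, 0.3]
gripper_width: 0.0002
t: 19.0
eef_pos: [0.593, -0.1462, 0.3102]
tool_rot: [0.002, 0.657, 0.754, 0.001]
ft_force: [0.5, 0.1, 0.5]
gripper_width: 0.0579
[0.68202512 0.02673168]
 t 19.0 p [ 0.593  -0.1462  0.3102] yawY 7.86 tilt [ 0.005 -0.001] w 0.0579 F [0.5 0.1 0.5] q [ 0.86  0.47 -0.92  1.55  0.39  1.3   0.02]
shift now [5.3  3.72 3.28]
turn z -0.02 shift after turn [5.28 3.75 3.27]
[[-0.6, -0.1], [-0.61, -0.03], [-0.61, 0.03], [-0.6, 0.1], [-0.59, 0.16], [-0.57, 0.22], [-0.54, 0.28], [-0.51, 0.33], [-0.47, 0.38], [-0.43, 0.43], [-0.38, 0.47], [-0.33, 0.51], [-0.28, 0.54], [-0.22, 0.57], [-0.16, 0.59], [-0.1, 0.6], [-0.03, 0.61]]
```

```bash

python3 -m handwheel '[{"jaw":0.4,"offset":[0.9,0.6,0],"rot":[0,0,0]},{"jaw":0.4,"offset":[0.9,0.6,0],"rot":[0,0,0]},{"jaw":0.4,"offset":[0.9,0.6,0],"rot":[0,0,0]},{"jaw":0.4,"offset":[0.9,0.6,0],"rot":[0,0,0]},{"jaw":0.4,"offset":[0.9,0.6,0],"rot":[0,0,0]}]' >/dev/null
python3 -m handwheel '[{"jaw":0.4,"offset":[0.8,0.7,0],"rot":[0,0,0]},{"jaw":0.4,"offset":[0,0,0.8],"rot":[0,0,0]},{"jaw":0.4,"offset":[0,0,0.5],"rot":[0,0,0]},{"jaw":0.4,"offset":[0,0,0],"rot":[0,0,0]},{"jaw":0.4,"offset":[0,0,0],"rot":[0,0,0]}]'
python3 - <<'E'
from h import *
go(.6823,.0264,8,.211)
c=cam('scene');cv2.imwrite('pics/g6.png',cv2.resize(c['image'][150:270,205:325],None,fx=5,fy=5,interpolation=cv2.INTER_CUBIC)[:,:,::-1])
E
```

```text
t: 20.05
eef_pos: [0.679, 0.0247, 0.2667]
tool_rot: [-0.001, 0.658, 0.753, -0.001]
ft_force: [0.5, 0.2, 0.9]
gripper_width: 0.0598
 t 20.05 p [0.679  0.0247 0.2667] yawY 7.76 tilt [-0.002 -0.001] w 0.0598 F [0.5 0.2 0.9] q [ 0.48  0.64 -0.87  1.42  0.49  1.31 -0.29]
shift now [0.04 0.12 1.86]
turn z -0.03 shift after turn [0.04 0.12 1.86]
```

View pics/g6.png

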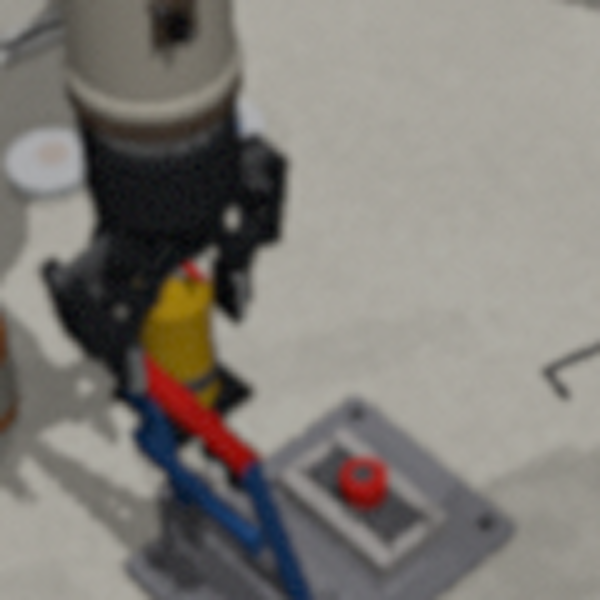

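The two finger tips, crop (235,315) and (125,390), straddle the middle of the handle at about (177,401). Lowering and pinching.

```bash

python3 -m handwheel '[{"jaw":0.4,"offset":[0.04,0.12,0.5],"rot":[0,0,0]},{"jaw":0.4,"offset":[0,0,0.6],"rot":[0,0,0]},{"jaw":0.4,"offset":[0,0,0.5],"rot":[0,0,0]},{"jaw":0.4,"offset":[0,0,0.25],"rot":[0,0,0]},{"jaw":0.4,"offset":[0,0,0],"rot":[0,0,0]}]'
python3 -m handwheel '[{"jaw":0,"offset":[0,0,0],"rot":[0,0,0]},{"jaw":-0.4,"offset":[0,0,0],"rot":[0,0,0]},{"jaw":-1,"offset":[0,0,0],"rot":[0,0,0]},{"jaw":-1,"offset":[0,0,0],"rot":[0,0,0]},{"jaw":-1,"offset":[0,0,0],"rot":[0,0,0]}]'
```

```text
t: 20.6
eef_pos: [0.6818, 0.0275, 0.2098]
tool_rot: [-0.001, 0.657, 0.754, -0.001]
ft_force: [-0.1, 0.9, 0.3]
gripper_width: 0.0596
t: 21.1
eef_pos: [0.683, 0.028, 0.2131]
tool_rot: [0.0, 0.657, 0.754, 0.0]
ft_force: [-3.7, 0.1, 5.4]
gripper_width: 0.0138
```

```bash

python3 -m handwheel '[{"jaw":-1,"offset":[-0.3,0,-0.05],"rot":[0,0,0]},{"jaw":-1,"offset":[0,-0.3,-0.05],"rot":[0,0,0]}]' >/dev/null & wait; python3 -c 'from h import *;go(.6823,.0264,8,.211)'
```

```text
t 21.3 p [0.6752 0.0268 0.2148] yawY 8.23 tilt [0.001 0.012] w 0.014 F [ 2.  14.3 -5.9] q [ 0.48  0.68 -0.86  1.49  0.52  1.22 -0.3 ]
shift now [-0.05  0.23  0.13]
turn z 0.03 shift after turn [-0.05  0.23  0.13]
```

My first row had a typo: 9 mm along the handle instead of across it. I'll undo it, then follow the arc.

```bash

python3 -m handwheel '[{"jaw":-1,"offset":[0.3,0,0],"rot":[0,0,0]},{"jaw":-1,"offset":[0,0,0],"rot":[0,0,0]}]'
python3 -m handwheel '[{"jaw":-1,"offset":[0,-0.3,0],"rot":[0,0,0]},{"jaw":-1,"offset":[0,-0.6,-0.03],"rot":[0,0,0]},{"jaw":-1,"offset":[0,-0.6,0.03],"rot":[0,0,0]},{"jaw":-1,"offset":[0,-0.6,0.1],"rot":[0,0,0]},{"jaw":-1,"offset":[0,0,0],"rot":[0,0,0]}]'
python3 - <<'E'
from h import *
s,M=st();a=np.radians(8)
H=s['eef_pos']-s['tool_rot'][0]*0;d=H[:2]-[.5523,.0085];print('press x,y',d@[np.cos(a),np.sin(a)],d@[-np.sin(a),np.cos(a)])
th=np.radians(78);print('want X,Z handle',95-175*np.cos(th),60+175*np.sin(th),'grip z',s['eef_pos'][2]+.0187)
E
```

```text
t: 21.5
eef_pos: [0.6751, 0.0269, 0.2148]
tool_rot: [0.001, 0.657, 0.754, 0.001]
ft_force: [3.5, 1.2, -4.1]
gripper_width: 0.014
t: 22.0
eef_pos: [0.6125, 0.0176, 0.2146]
tool_rot: [0.002, 0.657, 0.754, 0.001]
ft_force: [2.5, 0.2, 8.5]
gripper_width: 0.014
 t 22.0 p [0.6125 0.0176 0.2146] yawY 7.82 tilt [ 0.005 -0.001] w 0.014 F [2.5 0.2 8.5] q [ 0.57  0.57 -0.9   1.66  0.48  1.14 -0.32]
press x,y 0.06091514749458512 0.0006719737356098057
want X,Z handle 58.615454106892095 231.17583012841598 grip z 0.23333553769521528
```

Tracking well. Continuing the arc.

```bash

python3 -m handwheel '[{"jaw":-1,"offset":[0,-0.59,0.19],"rot":[0,0,0]},{"jaw":-1,"offset":[0,-0.57,0.22],"rot":[0,0,0]},{"jaw":-1,"offset":[0,-0.54,0.28],"rot":[0,0,0]},{"jaw":-1,"offset":[0,-0.51,0.33],"rot":[0,0,0]}]' | sed -n '2p;4p;5p'
python3 -m handwheel '[{"jaw":-1,"offset":[0,-0.47,0.38],"rot":[0,0,0]},{"jaw":-1,"offset":[0,-0.43,0.43],"rot":[0,0,0]},{"jaw":-1,"offset":[0,-0.38,0.47],"rot":[0,0,0]},{"jaw":-1,"offset":[0,-0.33,0.51],"rot":[0,0,0]},{"jaw":-1,"offset":[0,0,0],"rot":[0,0,0]}]' | sed -n '2p;4p;5p'
python3 - <<'E'
from h import *
s,M=st();a=np.radians(8)
d=s['eef_pos'][:2]-[.5523,.0085];print('press x,y',d@[np.cos(a),np.sin(a)],d@[-np.sin(a),np.cos(a)])
th=np.radians(30);print('want X,Z handle',95-175*np.cos(th),60+175*np.sin(th),'grip z',s['eef_pos'][2]+.0187)
E
```

```text
eef_pos: [0.5484, 0.0082, 0.1843]
ft_force: [7.1, -1.3, -0.2]
gripper_width: 0.0138
eef_pos: [0.4986, 0.0009, 0.1278]
ft_force: [-0.3, -4.0, 7.7]
gripper_width: 0.0143
 t 22.9 p [0.4986 0.0009 0.1278] yawY 7.8 tilt [ 0.001 -0.002] w 0.0143 F [-0.3 -4.   7.7] q [ 0.67  0.49 -0.9   2.01  0.5   0.88 -0.36]
press x,y -0.05427267286164521 -5.511858500229165e-05
want X,Z handle -56.55444566227678 147.5 grip z 0.1464809606977114
```

```bash

python3 -m handwheel '[{"jaw":-1,"offset":[0,-0.28,0.54],"rot":[0,0,0]},{"jaw":-1,"offset":[0,-0.24,0.57],"rot":[0,0,0]},{"jaw":-1,"offset":[0,-0.18,0.59],"rot":[0,0,0]},{"jaw":-1,"offset":[0,-0.11,0.55],"rot":[0,0,0]},{"jaw":-1,"offset":[0,-0.03,0.3],"rot":[0,0,0]}]' | sed -n '2p;4p;5p'
python3 -m handwheel '[{"jaw":-1,"offset":[0,-0.01,0.2],"rot":[0,0,0]},{"jaw":-1,"offset":[0,0,0],"rot":[0,0,0]}]' | sed -n '2p;4p;5p'
python3 - <<'E'
from h import *
s,M=st();a=np.radians(8)
d=s['eef_pos'][:2]-[.5523,.0085];print('press x,y',d@[np.cos(a),np.sin(a)],'grip z',s['eef_pos'][2]+.0187)
E
```

```text
eef_pos: [0.4743, -0.0026, 0.0515]
ft_force: [-2.2, -5.1, 9.2]
gripper_width: 0.0139
eef_pos: [0.4737, -0.0027, 0.0455]
ft_force: [1.2, -5.2, 4.6]
gripper_width: 0.0141
 t 23.6 p [ 0.4737 -0.0027  0.0455] yawY 7.78 tilt [-0.    -0.002] w 0.0141 F [ 1.2 -5.2  4.6] q [ 0.59  0.59 -0.78  2.1   0.65  0.71 -0.49]
press x,y -0.07942126368531983 grip z 0.06418888566688674
```

```bash

python3 -m handwheel '[{"jaw":-1,"offset":[0,0,0.1],"rot":[0,0,0]},{"jaw":-1,"offset":[0,0,0],"rot":[0,0,0]}]' | sed -n '2p;4p;5p'
python3 -m handwheel '[{"jaw":-1,"offset":[0,0,0.07],"rot":[0,0,0]},{"jaw":-1,"offset":[0,0,0],"rot":[0,0,0]}]' | sed -n '2p;4p;5p'
python3 -m handwheel '[{"jaw":-1,"offset":[0,0,0.05],"rot":[0,0,0]},{"jaw":-1,"offset":[0,0,0],"rot":[0,0,0]}]' | sed -n '2p;4p;5p'
```

```text
eef_pos: [0.4735, -0.0028, 0.0428]
ft_force: [0.1, -5.6, 5.2]
gripper_width: 0.0138
eef_pos: [0.4735, -0.0028, 0.0409]
ft_force: [-0.7, -6.2, 7.1]
gripper_width: 0.0141
eef_pos: [0.4734, -0.0028, 0.0395]
ft_force: [-0.9, -5.0, 7.9]
gripper_width: 0.0139
```

```bash

python3 -m handwheel '[{"jaw":-1,"offset":[0,0,0.05],"rot":[0,0,0]},{"jaw":-1,"offset":[0,0,0],"rot":[0,0,0]}]' | sed -n '2p;4p;5p'
python3 -m handwheel '[{"jaw":-1,"offset":[0,0,0.05],"rot":[0,0,0]},{"jaw":-1,"offset":[0,0,0],"rot":[0,0,0]}]' | sed -n '2p;4p;5p'
```

```text
eef_pos: [0.4734, -0.0028, 0.0381]
ft_force: [-2.3, -5.5, 9.7]
gripper_width: 0.0137
eef_pos: [0.4734, -0.0028, 0.0367]
ft_force: [-2.4, -6.6, 9.7]
gripper_width: 0.014
```

```bash

python3 -m handwheel '[{"jaw":-1,"offset":[0,0,0.05],"rot":[0,0,0]},{"jaw":-1,"offset":[0,0,0],"rot":[0,0,0]}]' | sed -n '2p;4p;5p'
python3 -m handwheel '[{"jaw":-1,"offset":[0,0,0.05],"rot":[0,0,0]},{"jaw":-1,"offset":[0,0,0],"rot":[0,0,0]}]' | sed -n '2p;4p;5p'
python3 - <<'E'
from h import *
c=cam('scene');t=cam('top')
a=cv2.resize(c['image'][170:270,235:335],None,fx=5,fy=5,interpolation=cv2.INTER_CUBIC)
b=cv2.resize(t['image'][130:230,250:310],None,fx=5,fy=5,interpolation=cv2.INTER_CUBIC)
cv2.imwrite('pics/g7.png',np.hstack([a,b])[:,:,::-1])
for n,q in(('top',t),('scene',c)):
    for r in red(q,10)[0]: print(n,r[0],r[1],r[2].round(1))
al=np.radians(8);X=np.array([np.cos(al),np.sin(al),0]);Y=np.array([-np.sin(al),np.cos(al),0]);A=np.array([.5523,.0085,0])
for z in(.06,.07):
    for y in(-.047,.047): print(z,y,proj(c,A-.08*X+Y*y+[0,0,z]),proj(t,A-.08*X+Y*y+[0,0,z]))
E
```

```text
eef_pos: [0.4733, -0.0028, 0.0353]
ft_force: [-3.5, -5.4, 11.5]
gripper_width: 0.0138
eef_pos: [0.4733, -0.0028, 0.0338]
ft_force: [-4.0, -4.4, 13.8]
gripper_width: 0.014
top 49 [380, 90, 9, 7] [383.8  92.8]
top 12 [332, 162, 7, 3] [335.2 162.9]
scene 45 [297, 228, 12, 11] [301.5 232.8]
scene 11 [275, 249, 5, 3] [276.7 250. ]
0.06 -0.047 [[285.34218726 220.24389759]] [[305.01837376 208.95348518]]
0.06 0.047 [[306.24511944 237.22795463]] [[269.9000224  214.84390841]]
0.07 -0.047 [[285.38943749 218.20898461]] [[305.19683928 208.72975654]]
0.07 0.047 [[306.40990507 235.21857647]] [[269.79000388 214.66842241]]
```

View pics/g7.png

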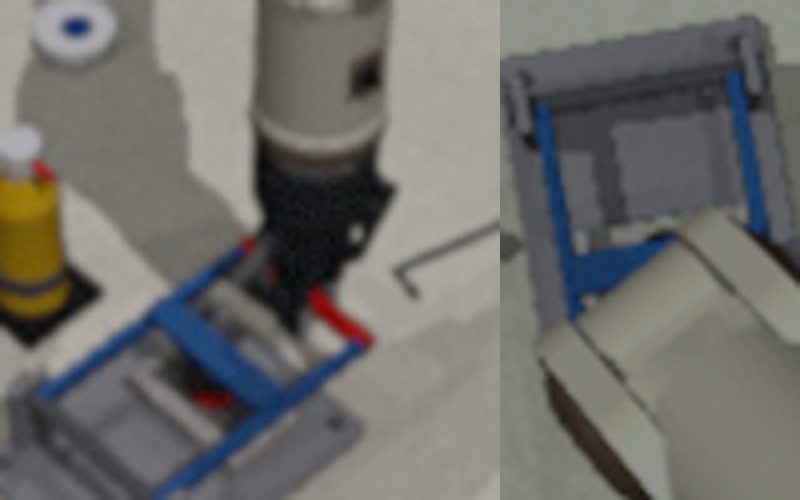

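The lever is nearly level: red handle stub at scene px (301.5,232.8), the z=60 mm line passes at row 233.4. The pads may be creeping on the bar, so I'll press further until the force shows a hard stop.

```bash

for i in 1 2; do python3 -m handwheel '[{"jaw":-1,"offset":[0,0,0.08],"rot":[0,0,0]},{"jaw":-1,"offset":[0,0,0],"rot":[0,0,0]}]' | sed -n '2p;4p'
python3 - <<'E'
from h import *
c=cam('scene');r=max([r for r in red(c,10)[0]],key=lambda r:r[2][0]);print(r[0],r[1],r[2].round(2))
E
done
python3 -c "
from h import *
c=cam('scene');print(proj(c,[.6823,.0264,.231]))"
```

```text
eef_pos: [0.4734, -0.0028, 0.0319]
ft_force: [-7.5, -5.9, 22.0]
46 [297, 228, 12, 11] [301.46 232.98]
eef_pos: [0.4732, -0.0029, 0.0299]
ft_force: [-7.1, -5.5, 25.8]
46 [297, 228, 12, 11] [301.33 233.22]
[[240.33256197 229.61717809]]
```

Now 26 N, against about 10 N needed, and the handle has stopped moving in the image, so it is at the stop. Holding 1.2 s, then returning.

```bash

python3 -m handwheel '[{"jaw":-1,"offset":[0,0,0],"rot":[0,0,0]},{"jaw":-1,"offset":[0,0,0],"rot":[0,0,0]},{"jaw":-1,"offset":[0,0,0],"rot":[0,0,0]},{"jaw":-1,"offset":[0,0,0],"rot":[0,0,0]},{"jaw":-1,"offset":[0,0,0],"rot":[0,0,0]}]' | sed -n '1,2p;4p'
python3 -m handwheel '[{"jaw":-1,"offset":[0,0,0],"rot":[0,0,0]},{"jaw":-1,"offset":[0,0,0],"rot":[0,0,0]},{"jaw":-1,"offset":[0,0,0],"rot":[0,0,0]},{"jaw":-1,"offset":[0,0,0],"rot":[0,0,0]},{"jaw":-1,"offset":[0,0,0],"rot":[0,0,0]}]' | sed -n '1,2p;4p'
python3 -m handwheel '[{"jaw":-1,"offset":[0,0,0],"rot":[0,0,0]},{"jaw":-1,"offset":[0,0,-0.1],"rot":[0,0,0]},{"jaw":-1,"offset":[0,0,-0.2],"rot":[0,0,0]},{"jaw":-1,"offset":[0,0.01,-0.3],"rot":[0,0,0]},{"jaw":-1,"offset":[0,0.06,-0.6],"rot":[0,0,0]}]' | sed -n '1,2p;4p'
python3 -m handwheel '[{"jaw":-1,"offset":[0,0.13,-0.59],"rot":[0,0,0]},{"jaw":-1,"offset":[0,0.19,-0.58],"rot":[0,0,0]},{"jaw":-1,"offset":[0,0.25,-0.56],"rot":[0,0,0]},{"jaw":-1,"offset":[0,0.3,-0.53],"rot":[0,0,0]},{"jaw":-1,"offset":[0,0,0],"rot":[0,0,0]}]' | sed -n '1,2p;4p'
python3 - <<'E'
from h import *
s,M=st();a=np.radians(8)
d=s['eef_pos'][:2]-[.5523,.0085];x=d@[np.cos(a),np.sin(a)]*1000;th=np.arccos((95-x)/175);print('press x',x,'theta',np.degrees(th),'handle z',60+175*np.sin(th),'tcp z',s['eef_pos'][2]*1000)
E
```

```text
t: 26.15
eef_pos: [0.4733, -0.0029, 0.03]
ft_force: [-6.0, -5.7, 25.7]
t: 26.65
eef_pos: [0.4733, -0.0029, 0.0299]
ft_force: [-6.1, -5.6, 25.2]
t: 27.15
eef_pos: [0.4761, -0.0023, 0.0645]
ft_force: [5.7, -5.4, 1.3]
t: 27.65
eef_pos: [0.5036, 0.0018, 0.1343]
ft_force: [3.7, -3.7, -0.9]
 t 27.65 p [0.5036 0.0018 0.1343] yawY 7.75 tilt [ 0.004 -0.001] w 0.0143 F [ 3.7 -3.7 -0.9] q [ 0.67  0.49 -0.9   1.99  0.5   0.89 -0.36]
press x -49.122820849346375 theta 34.557335590923145 handle z 159.2653641026275 tcp z 134.27655340579688
```

```bash

python3 -m handwheel '[{"jaw":-1,"offset":[0,0.39,-0.47],"rot":[0,0,0]},{"jaw":-1,"offset":[0,0.43,-0.43],"rot":[0,0,0]},{"jaw":-1,"offset":[0,0.47,-0.38],"rot":[0,0,0]},{"jaw":-1,"offset":[0,0.51,-0.33],"rot":[0,0,0]},{"jaw":-1,"offset":[0,0.54,-0.28],"rot":[0,0,0]}]' | sed -n '1,2p;4p'
python3 -m handwheel '[{"jaw":-1,"offset":[0,0.57,-0.22],"rot":[0,0,0]},{"jaw":-1,"offset":[0,0.59,-0.16],"rot":[0,0,0]},{"jaw":-1,"offset":[0,0.6,-0.1],"rot":[0,0,0]},{"jaw":-1,"offset":[0,0.4,-0.03],"rot":[0,0,0]},{"jaw":-1,"offset":[0,0,0],"rot":[0,0,0]}]' | sed -n '1,2p;4p'
python3 - <<'E'
from h import *
s,M=st();a=np.radians(8)
d=s['eef_pos'][:2]-[.5523,.0085];x=d@[np.cos(a),np.sin(a)]*1000;th=np.arccos((95-x)/175);print('press x',x,'theta',np.degrees(th),'handle z',60+175*np.sin(th),'tcp z',s['eef_pos'][2]*1000)
E
```

```text
t: 28.15
eef_pos: [0.5665, 0.0112, 0.1904]
ft_force: [-3.8, -2.5, 4.9]
t: 28.65
eef_pos: [0.6378, 0.022, 0.206]
ft_force: [3.5, -1.3, 8.3]
 t 28.65 p [0.6378 0.022  0.206 ] yawY 7.82 tilt [0.005 0.001] w 0.0139 F [ 3.5 -1.3  8.3] q [ 0.53  0.62 -0.88  1.6   0.51  1.16 -0.33]
press x 86.5793995140769 theta 87.24199291779446 handle z 234.7972925632902 tcp z 205.9669973207547
```

```bash

python3 -m handwheel '[{"jaw":-1,"offset":[0,0.4,0],"rot":[0,0,0]},{"jaw":-1,"offset":[0,0.4,0.02],"rot":[0,0,0]},{"jaw":-1,"offset":[0,0.4,0.05],"rot":[0,0,0]},{"jaw":-1,"offset":[0,0.26,0.05],"rot":[0,0,0]},{"jaw":-1,"offset":[0,0,0],"rot":[0,0,0]}]' | sed -n '1,2p;4p'
python3 -m handwheel '[{"jaw":-0.5,"offset":[0,0,0],"rot":[0,0,0]},{"jaw":0,"offset":[0,0,0],"rot":[0,0,0]},{"jaw":0.4,"offset":[0,0,0],"rot":[0,0,0]},{"jaw":0.7,"offset":[0,0,0],"rot":[0,0,0]},{"jaw":0.7,"offset":[0,0,0],"rot":[0,0,0]}]' | sed -n '1,2p;4,5p'
python3 -m handwheel '[{"jaw":0.7,"offset":[0,0,-0.4],"rot":[0,0,0]},{"jaw":0.7,"offset":[0,0,-0.8],"rot":[0,0,0]},{"jaw":0.7,"offset":[0,0,-0.9],"rot":[0,0,0]},{"jaw":0.7,"offset":[0,0,-0.9],"rot":[0,0,0]},{"jaw":0.7,"offset":[0,0,-0.5],"rot":[0,0,0]}]' | sed -n '1,2p;4p'
```

```text
t: 29.15
eef_pos: [0.6799, 0.0283, 0.2013]
ft_force: [2.8, 0.2, 6.4]
t: 29.65
eef_pos: [0.6774, 0.0271, 0.1998]
ft_force: [0.1, -0.4, -0.8]
gripper_width: 0.0722
t: 30.15
eef_pos: [0.6788, 0.0278, 0.3087]
ft_force: [0.2, 0.5, 0.2]
```

Released and clear of the handle. I'll move aside to the robot's right, then check everything.

```bash

python3 -m handwheel '[{"jaw":0.7,"offset":[-0.8,-0.8,0],"rot":[0,0,0]},{"jaw":0.7,"offset":[-0.8,-0.8,0],"rot":[0,0,0]},{"jaw":0.7,"offset":[-0.8,-0.8,0],"rot":[0,0,0]},{"jaw":0.7,"offset":[-0.8,-0.8,0],"rot":[0,0,0]},{"jaw":0.7,"offset":[-0.8,-0.8,0],"rot":[0,0,0]}]' >/dev/null
python3 -m handwheel '[{"jaw":0.7,"offset":[-0.8,-0.8,0],"rot":[0,0,0]},{"jaw":0.7,"offset":[-0.8,-0.8,0],"rot":[0,0,0]},{"jaw":0.7,"offset":[-0.8,-0.8,0],"rot":[0,0,0]},{"jaw":0.7,"offset":[0,-0.5,0],"rot":[0,0,0]},{"jaw":0.7,"offset":[0,0,0],"rot":[0,0,0]}]' | sed -n '1,2p;4p'
python3 - <<'E'
from h import *
st()
t=cam('top');c=cam('scene')
a=cv2.resize(t['image'][100:215,245:360],None,fx=4,fy=4,interpolation=cv2.INTER_CUBIC)
b=cv2.resize(t['image'][130:300,120:400],(340,206))
W=np.zeros((460,800,3),np.uint8);W[:,:460]=a;W[:206,460:]=b
cv2.imwrite('pics/g8.png',W[:,:,::-1])
for n,q in(('top',t),('scene',c)):
    for r in red(q,12)[0]: print(n,r[0],r[1],r[2].round(1),onz(q,r[2],.05).round(4))
o=cv2.cvtColor(cv2.resize(cv2.imread('pics/top0.png'),(560,420)),cv2.COLOR_BGR2GRAY).astype(int)
d=np.abs(o-cv2.cvtColor(t['image'],cv2.COLOR_RGB2GRAY).astype(int))>40
d=cv2.morphologyEx(d.astype(np.uint8),cv2.MORPH_OPEN,np.ones((2,2)))
n,l,s,ce=cv2.connectedComponentsWithStats(d)
print([(s[i].tolist()) for i in range(1,n) if s[i,4]>12])
E
```

```text
t: 31.15
eef_pos: [0.4971, -0.193, 0.3051]
ft_force: [0.5, 0.0, -0.8]
 t 31.15 p [ 0.4971 -0.193   0.3051] yawY 7.65 tilt [-0.002 -0.001] w 0.0724 F [ 0.5  0.  -0.8] q [ 1.11  0.32 -0.97  1.74  0.28  1.23  0.2 ]
top 49 [380, 90, 9, 7] [383.8  92.8] [ 0.7926 -0.2753  0.05  ]
top 292 [250, 111, 48, 14] [273.5 117.7] [0.7302 0.0281 0.05  ]
top 86 [277, 178, 12, 11] [282.4 183.1] [0.551  0.0087 0.05  ]
scene 206 [226, 217, 30, 28] [240.5 230.3] [ 0.6152 -0.1029  0.05  ]
scene 63 [273, 242, 9, 10] [277.2 246.7] [0.557  0.0163 0.05  ]
[[372, 133, 39, 144, 2659], [450, 135, 15, 44, 158], [468, 141, 6, 76, 181], [270, 178, 28, 14, 281], [139, 180, 18, 27, 305], [478, 180, 24, 65, 660], [465, 189, 2, 10, 20], [490, 206, 4, 21, 45], [512, 211, 2, 9, 18], [500, 218, 3, 10, 21], [491, 228, 3, 23, 48], [491, 248, 11, 26, 187], [475, 266, 2, 13, 26], [408, 278, 11, 89, 498], [475, 280, 3, 17, 36], [499, 282, 38, 44, 971], [480, 295, 3, 13, 26], [477, 309, 2, 12, 24], [549, 317, 11, 9, 80], [522, 320, 10, 4, 27], [491, 322, 30, 34, 337], [519, 325, 14, 9, 52], [477, 327, 3, 22, 44], [520, 333, 18, 16, 118], [485, 338, 20, 26, 143], [493, 340, 67, 62, 2072], [519, 348, 10, 5, 24], [506, 355, 4, 7, 19], [478, 357, 4, 63, 159], [437, 366, 39, 36, 1083], [399, 396, 14, 6, 68], [491, 400, 5, 20, 48], [414, 402, 7, 18, 107], [272, 405, 7, 5, 15], [296, 405, 17, 15, 153], [322, 409, 5, 11, 40], [314, 411, 5, 9, 37], [257, 416, 11, 4, 24]]
```

View pics/g8.png

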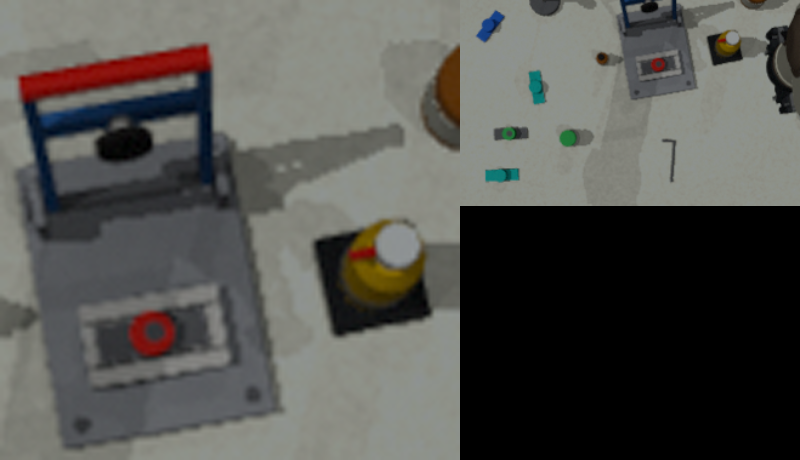

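The lever is fully open again: handle at the same pixels as at the start, (273.5,117.7). The mount is still centred at (282.4,183.1), the cap is up, and the difference image shows no change at the green mount, jar, oil bottle or hex key. Handing in.

```bash
python3 -c 'from h import *;robot.finish_job();st()'
```

```text
the job is handed in; nothing more can be done
the job is handed in; nothing more can be done
```

I finished the job in the order asked and handed it in at about 31 s of the 72 s allowed. No verdict is reported.

**What I did**
- **Mount:** I laid the red mount on the anvil across the press and let go. In the top view it is centred to about 1 mm, with its plate between the scribed lines and at most 1–2° of skew. It was in the same place after the press stroke.
- **Duster:** I pressed the cap until it bottomed out, about 6 mm down at 18 N, then let it spring back.
- **Lever:** I swung it down to its stop at about 26 N, held it there for a little over a second, brought it back and let go. The handle is at exactly its starting pixels in both views.

**What went wrong or didn't agree**
- **First grip:** it was too low and the fingertips pressed on the table with about 6 N, so I reopened and gripped higher. The gripper then read 26 mm on the 30 mm puck and 14 mm on the 16 mm handle, probably from compliance.
- **Set-down:** the force on the anvil reached 19 N before I let go.
- **Typing error:** one row pulled about 9 mm along the handle, with 14 N sideways. I undid it straight away.
- **Handle slip:** the pads crept about 1 cm along the bar near the stop. I judged the stop by the force rising and the handle no longer moving in the image.
- **Not checked:** the arm covered the two dishes in the last top view. No planned move went near them.

The final image comparison showed no change at the green mount, jar, oil bottle or hex key.

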